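# Centre a receiver under the charging head

## Task

First take the brass plug out of the lane of the charging station and leave it in the green tray. Then stand the black receiver upright on the plate in the wide mouth of the blue rails, its long foot pointing along the lane, let go of it, and push it in under the clear guard until the rails have centred it and it is fully home against the end stop; then draw back. Do not disturb the drier, the bottle or the capacitor.

Things in the scene. Friction and masses are not known exactly. Their poses are not given: they have to be found in the camera images.
- station: Fixed charging station, an aluminium plate 240 x 150 x 8 mm. Origin: at table height under the middle of the nest; x points into the nest (push direction, away from the robot), y across, z up. The plate (top at z=8 mm) runs from x=-170 to +70, y=+-75. A steel end stop, 14 mm high on the plate, has its face at x=+34.
- mouth (a point): Point in the middle of the lane's mouth, on the plate's top, at the station's x=-160. Blue rails, 10 mm thick, tops at z=22 (14 above the plate): inner faces are 124 mm apart here, converge evenly to 60 mm apart at x=-40, then run parallel 60 mm apart to the end stop.
- guard (a point): Middle of the near lower edge of the clear plastic guard, at the station's x=-35, y=0, z=170. The guard, 6 mm thick, covers x=-35 to +75, y=+-75 on 12 mm posts at x=62, y=+-62. A brass charging head, 22 mm wide, hangs over x=y=0 down to z=128. Gauges (blue, red) rise at its far edge to z=240. So the nest is entered from the mouth side, the tool leaning back.
- receiver: Loose small liquid receiver, 0.5 kg, standing upright; origin at the centre of its underside, z up. A dark steel foot 68 (its x) x 56 (its y) x 10 mm carries an upright black cylinder with a white band, 44 mm diameter, from z=10 to 83, with a 12 mm copper stub up to z=93. The foot goes into the nest with its x along the station's x, either way round, with 2 mm play each side; fully home against the end stop its origin is at the station's x=0.
- plug: Loose brass blanking plug, a cylinder 26 mm diameter, 24 mm tall, about 60 g, standing on the station's plate in the mouth of the lane; origin at the centre of its underside.
- tray: Fixed green open parts tray, 84 (x) x 100 (y) mm outside, walls 4 mm thick, 15 mm high, floor 4 mm thick; origin at the centre of its underside on the table.
- drier: Bystander: loose blue filter drier standing upright, 52 mm diameter, 115 mm tall; origin at the centre of its underside.
- bottle: Bystander: loose yellow oil bottle with red cap, 56 mm diameter, 150 mm tall; origin at the centre of its underside.
- capacitor: Bystander: loose silver capacitor with black top, 32 mm diameter, 55 mm tall, standing close beside the receiver (centres about 80 mm apart); origin at the centre of its underside.
Things that resemble listed ones, but are neither listed nor needed, are in the scene too. Of the things that look like the tray, the largest one is meant.

How it is judged (in metres and radians):
On the way, in this order (a step that is already met when the one before it is completed fails the run):
1. the plug lies released in the tray, while the receiver is not yet on the station (x of plug in the frame of tray between -0.042 and 0.042 m and y of plug in the frame of tray between -0.05 and 0.05 m and z of plug in the frame of tray below 0.022 m and linear speed of plug below 0.02 m/s and contact force between the fingers and plug below 0.3 N and horizontal distance between receiver and station above 0.15 m), for 0.2 s.
2. the receiver stands released on the plate in the mouth of the lane, short of the nest (x of receiver in the frame of station between -0.19 and -0.06 m and y of receiver in the frame of station between -0.045 and 0.045 m and z of receiver in the frame of station below 0.012 m and angle between receiver's own z axis and vertical below 0.1 rad and contact force between the fingers and receiver below 0.3 N and linear speed of receiver below 0.02 m/s), for 0.2 s.
At the end, for the whole second after the job is handed in: The receiver stands upright (within 0.06 rad) on the station's plate in the nest, within 4 mm of the fully home position along and across the lane and within 0.1 rad of the lane's direction, at rest and released; the plug lies released in the tray (x of receiver in the frame of station between -0.004 and 0.004 m and y of receiver in the frame of station between -0.004 and 0.004 m and angle between the x axis of receiver and the x axis of station, either way round below 0.1 rad and z of receiver in the frame of station below 0.012 m and angle between receiver's own z axis and vertical below 0.06 rad and linear speed of receiver below 0.01 m/s and contact force between the fingers and receiver below 0.3 N and x of plug in the frame of tray between -0.042 and 0.042 m and y of plug in the frame of tray between -0.05 and 0.05 m and z of plug in the frame of tray below 0.022 m and linear speed of plug below 0.02 m/s and contact force between the fingers and plug below 0.3 N); the robot touches nothing.
It fails at once if the drier is disturbed (shifted over 20 mm or tipped) (distance of drier from where it was at the start of the episode above 0.02 m or angle between drier's own z axis and vertical above 0.35 rad).
It fails at once if the bottle is disturbed (shifted over 20 mm or tipped) (distance of bottle from where it was at the start of the episode above 0.02 m or angle between bottle's own z axis and vertical above 0.35 rad).
It fails at once if the capacitor is disturbed (shifted over 20 mm or tipped) (distance of capacitor from where it was at the start of the episode above 0.02 m or angle between capacitor's own z axis and vertical above 0.35 rad).
It fails at once if the receiver is tipped by more than 30 degrees (angle between receiver's own z axis and vertical above 0.52 rad).
It also fails if it takes over 72 s, if anything falls off the work surface, if the arm or the gripper's body presses on something with over 40 N, if the wrist force passes 120 N, or if a joint passes its speed limit or range.

## Robot

A 7-joint arm with a two-finger parallel gripper is mounted at the origin on the work surface. World frame = base frame: x ahead of the robot, y to its left, z up, the work surface at z = 0. Lengths are in mm, angles in rad, forces in N, time in s.
With the tool pointing down it reaches from about 425 to 950 mm from the base axis. Payload 4.7 kg.
Tool frame: the origin (TCP) lies between the finger pads; the fingertips stand 19 mm ahead of it and the grasp point (between the pads) is the TCP; z points along the fingers, y is the line along which they close (so a half turn about z gives the same grasp; the last joint's range is limited). The gripper opens to 87 mm and grips with 3 to 60 N. Pads are 19 mm wide; open, the fingers measure 117 mm over their backs; the gripper's body (75 mm by 190 mm) begins 51 mm behind the grasp point.
Start: joints at [1.25, 0.469, -0.049, 1.532, 0.024, 1.141, -0.082], TCP at [194.228, -646.47, 241.573] pointing down, gripper open.
Joint ranges: [-2.59, 2.59], [-0.33, 1.99], [-1.39, 1.29], [0.1, 2.45], [-1.04, 4.18], [0.21, 1.99], [-2.66, 2.66]. Speed limits (rad/s): [2.57, 2.57, 3.14, 3.14, 3.14, 3.14, 3.14].

## Interface

Orientations are given as a unit quaternion [x, y, z, w].
In Python, from rig import arm gives the robot as it stands.
- The arm moves only by the shell command python3 -m pendant 'ROWS'. ROWS is a JSON object of lists of equal length, an entry for each row: "gripper": the opening, from 0 (shut) to 1 (fully open); "offset": the shift along the tool's x, y, z in m, a list of three; "turn": the turn, a rotation vector about the tool's x, y, z in degrees, a list of three. A call has 1 to 20 rows; each row is the pose to reach, as a shift and turn from the pose commanded when the call began, along the tool's axes at that moment; what a row does not reach only later rows make up. A row lasts 1/8 s, in which the tool goes at most 62.5 mm and 10.7 degrees, less where a joint would pass 70% of its speed; a pose out of reach is approached as far as the arm can. A call with a gripper value outside its range is refused whole. The fingers move at their own pace and stop on an object; the grip force is fixed at half the most. Time passes only in rows, so rows that repeat a pose let the fingers close. It gives the time, the measured TCP pose, the force, the opening and the grip force at its end, in the units of the state.
- arm.sense(): the state, without advancing time (a new reading comes with each control period).
- arm.get_image(name): name is "side" or "top" or "wrist"; returns a dict with "frame" (420x560x3 uint8, red, green, blue), "fx", "fy", "cx", "cy" (pixels), "view" (4x4, takes a point from world to camera coordinates); the wrist camera has in their place "T_tool_cam" (4x4, takes a point from camera to tool coordinates, whose origin is the TCP and whose axes are the flange's). Camera axes: x right, y down, z forward; pixel columns grow to the right and rows downward; lengths in mm; the calibration is good to about 2 mm. The wrist camera is an equidistant fisheye: a pixel r from the principal point sees the ray r / f radians off the axis. A picture is of the moment at which its call begins: read the wrist's pose just before it. There is no depth.
- arm.sign_off(): hands the job in; it is judged then, once.
The state is a dict: "time_s": time; "qpos": joint angles; "qd": joint speeds; "joint_efforts": joint torques, N m; "tool_pos": TCP position; "ee_rot": TCP orientation; "ft_force": force on the tool from outside, world axes, zero at the start; "ft_torque": the same for the moment, N m; "opening": opening from 0.0 (shut) to 1.0 (fully open); "grasp_force": force on a finger pad.
Only numpy, scipy, OpenCV 4.12 (cv2) and the standard library are available. Lean on these libraries where they do the work, as an engineer would, in place of code of your own. Each camera call takes 0.05 s, during which the arm holds its last target. There are 200 camera calls.

## Working session

There is one attempt and no reset: what is moved stays moved. The work goes in short steps, Python scripts to look and compute and a shell command to move; the robot and the scene stay as the last step left them, time stands still between calls to the robot, and variables do not carry over. Pictures are saved under pics/ and viewed, at most 10 in all, crops included, and the job is handed in when it is done.

```bash
ls; mkdir -p pics
python3 - <<'E'
from rig import arm
import cv2,pickle
s=arm.sense(); print(s)
d={}
for n in("top","side","wrist"):
    d[n]=arm.get_image(n); cv2.imwrite(f"pics/{n}0.png",d[n]["frame"][...,::-1])
    print(n,{k:(v if k!="frame" else 0) for k,v in d[n].items()})
pickle.dump((s,d),open("im0.pkl","wb"))
E
```

```text
pics
{'time_s': 0.0, 'qpos': array([ 1.2501064 ,  0.46944408, -0.04861196,  1.53371145,  0.02409946,
        1.14099462, -0.08231216]), 'qd': array([-1.17921045e-03, -5.77291161e-05, -7.93760118e-04, -6.11358568e-04,
       -2.47442844e-03,  1.05304453e-03,  7.45915791e-04]), 'joint_efforts': array([-4.07688922e-04, -5.07971621e+01, -8.05436983e-02, -2.36157954e+01,
       -6.13357150e-02,  3.79844557e-02,  1.60079248e-04]), 'tool_pos': array([ 194.03078473, -645.913197  ,  240.49025792]), 'ee_rot': array([ 9.89373182e-01,  1.45395096e-01, -1.75383760e-04, -9.70172262e-04]), 'ft_force': array([ 0.48461248,  0.24398273, -0.53241666]), 'ft_torque': array([ 0.01377609, -0.00142456,  0.04399239]), 'grasp_force': 0.0, 'opening': 1.0027483252683582}
top {'frame': 0, 'fx': 520.7671346965072, 'fy': 520.7671346965072, 'cx': 278.2574287738484, 'cy': 200.85532635563104, 'view': array([[ 1.52618814e-02, -9.99871835e-01,  4.83607622e-03,
        -1.44528072e+00],
       [-9.83968330e-01, -1.58782995e-02, -1.77635033e-01,
         5.19965366e+02],
       [ 1.77689055e-01, -2.04750104e-03, -9.84084
[... 368 characters left out ...]
08e-01, -7.78095537e-01,
         2.44671891e+02],
       [ 3.89946517e-01, -6.73434066e-01, -6.28035248e-01,
         6.85336480e+02],
       [ 0.00000000e+00,  0.00000000e+00,  0.00000000e+00,
         1.00000000e+00]])}
wrist {'frame': 0, 'fx': 325.19226210127806, 'fy': 325.19226210127806, 'cx': 277.4075724265355, 'cy': 206.98682456660103, 'T_tool_cam': array([[-5.92390526e-04, -9.70087169e-01, -2.42756121e-01,
         6.55717651e+01],
       [ 9.99999721e-01, -6.84972461e-04,  2.96975556e-04,
        -3.50136711e-01],
       [-4.54373434e-04, -2.42755877e-01,  9.70087304e-01,
        -1.42092871e+02],
       [ 0.00000000e+00,  0.00000000e+00,  0.00000000e+00,
         1.00000000e+00]])}
```

Run:
```python
import cv2
for n in("top","side"):
    i=cv2.imread(f"pics/{n}0.png"); cv2.imwrite(f"pics/{n}0b.png",cv2.resize(i,(800,600),interpolation=cv2.INTER_CUBIC))
```

```text
(no output)
```

View pics/top0b.png

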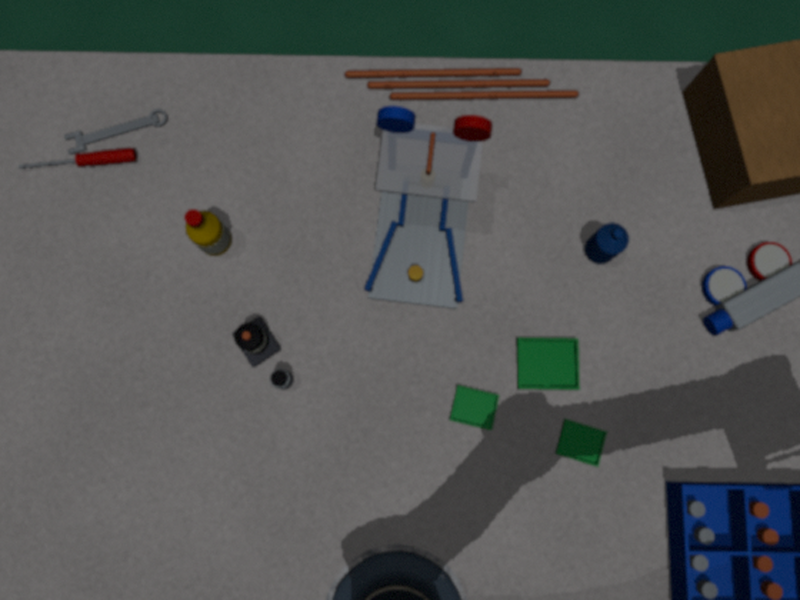

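View pics/side0b.png

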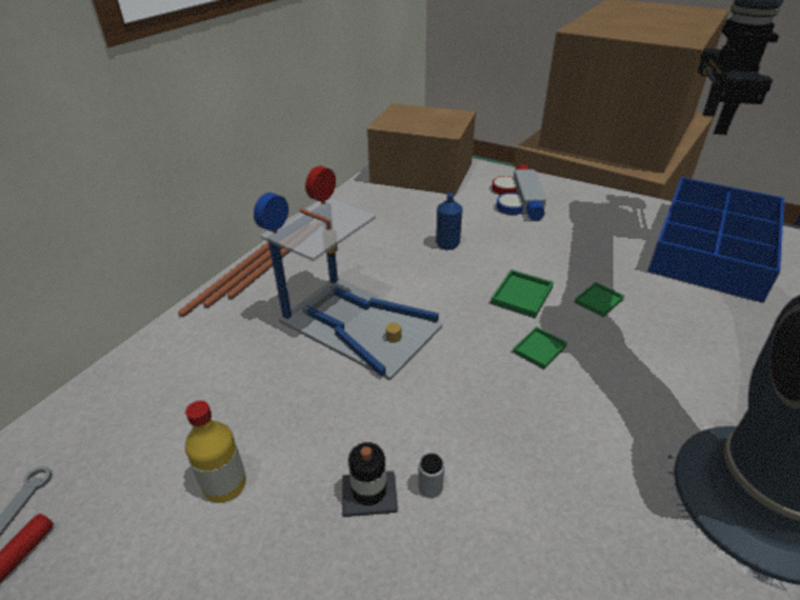

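The top view shows the station at about x 370–490, y 105–305 (800×600 scale), plug at (415,272), receiver at (256,340) with the capacitor at (282,378), and the largest tray spanning (517–579, 337–389). The bottle is at (205,230) and the drier at (607,243). Next I'll make enlarged crops.

Run:
```python
import cv2,numpy as np
i=cv2.imread("pics/top0.png"); s=cv2.imread("pics/side0.png")
a=cv2.resize(i[80:220,250:345],None,fx=4,fy=4,interpolation=cv2.INTER_CUBIC) #380x560
b=cv2.resize(i[215:285,155:215],None,fx=4,fy=4,interpolation=cv2.INTER_CUBIC) #240x280
c=cv2.resize(s[300:370,230:320],None,fx=4,fy=4,interpolation=cv2.INTER_CUBIC) #360x280
o=np.zeros((560,800,3),np.uint8);o[:,:380]=a;o[:280,400:640]=b;o[280:560,400:760]=c
o=cv2.convertScaleAbs(o,alpha=1.6)
cv2.imwrite("pics/crop0.png",o)
```

```text
(no output)
```

View pics/crop0.png

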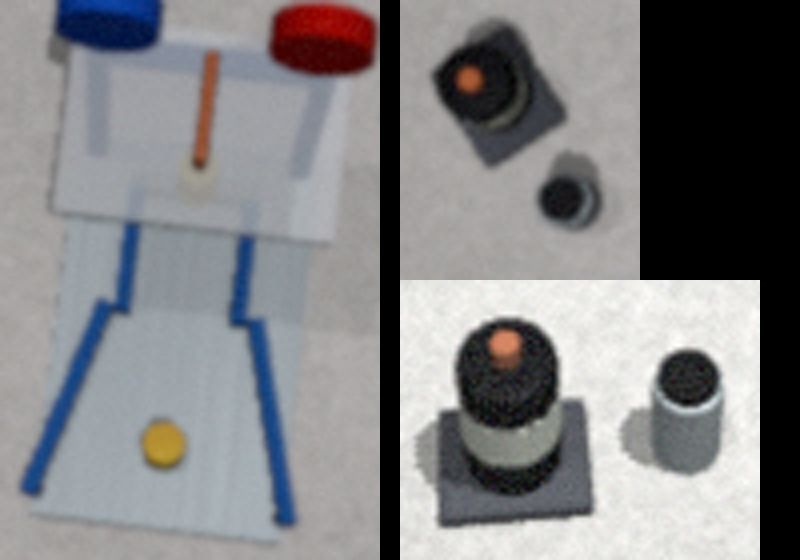

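The crop resolves rails, guard edge, plug top (163,443), receiver foot corners (433,77), (492,166), (566,115), and its stub (470,79). I'll fit poses from both cameras.

```bash
cat > h.py <<'E'
import numpy as np,pickle
from scipy.optimize import least_squares
S,D=pickle.load(open("im0.pkl","rb"))
def proj(n,P):
    c=D[n];P=np.atleast_2d(P);q=P@c["view"][:3,:3].T+c["view"][:3,3]
    return np.c_[c["fx"]*q[:,0]/q[:,2]+c["cx"],c["fy"]*q[:,1]/q[:,2]+c["cy"]]
def W(p,L):
    c,s=np.cos(p[2]),np.sin(p[2]);L=np.array(L,float)
    return np.c_[p[0]+c*L[:,0]-s*L[:,1],p[1]+s*L[:,0]+c*L[:,1],L[:,2]]
def fit(obs,p0,yaw=True):
    def r(p):
        p=p if yaw else [*p,0]
        return np.concatenate([(proj(n,W(p,L))-np.array(U)).ravel() for n,L,U in obs])
    f=least_squares(r,p0 if yaw else p0[:2],loss="soft_l1")
    return f.x,r(f.x).reshape(-1,2).round(1)
ta=lambda u,v:((u+.5)/4+249.5,(v+.5)/4+79.5)
tb=lambda u,v:((u-399.5)/4+154.5,(v+.5)/4+214.5)
sc=lambda u,v:((u-399.5)/4+229.5,(v-279.5)/4+299.5)
b8=lambda u,v:(u*.7-.15,v*.7-.15)
E
python3 - <<'E'
from h import *
p,r=fit([("top",[(-170,75,8),(-170,-75,8),(-35,75,173),(-35,-75,173),(-160,67,22),(-160,-67,22)],[ta(30,513),ta(275,542),ta(50,212),ta(332,242),ta(32,490),ta(285,522)]),
("side",[(-170,-75,4),(-170,75,4),(-35,-75,176),(70,75,4)],[b8(441,324),b8(388,377),b8(375,217),b8(281,321)])],[700,0,0]);print("station",p,r.tolist())
p,r=fit([("top",[(0,0,24)],[ta(163,441)]),("side",[(0,0,12)],[b8(394,333)])],[600,0],False);print("plug",p,r.tolist())
p,r=fit([("top",[(42,50,15),(-42,50,15),(-42,-50,15),(42,-50,15)],[b8(517,338),b8(518,388),b8(579,388),b8(577,338)])],[480,-200,0]);print("tray",p,r.tolist())
for L,nm in(((34,28),"A"),((28,34),"B")):
    a,b=L
    p,r=fit([("top",[(a,b,10),(-a,b,10),(-a,-b,10),(0,0,93)],[tb(433,77),tb(492,166),tb(566,115),tb(470,79)]),("side",[(0,0,93)],[sc(505,341)])],[500,200,0.6]);print("rec",nm,p,r.tolist())
p,r=fit([("top",[(0,0,55)],[tb(562,198)]),("side",[(0,0,55)],[sc(690,377)])],[500,200],False);print("cap",p,r.tolist())
p,r=fit([("top",[(0,0,150)],[b8(193,216)]),("side",[(0,0,150)],[b8(199,408)])],[500,200],False);print("bottle",p,r.tolist())
p,r=fit([("top",[(0,0,115)],[b8(616,236)]),("side",[(0,0,115)],[b8(449,199)])],[600,-200],False);print("drier",p,r.tolist())
E
```

```text
station [ 6.71198430e+02 -3.51830365e+01 -1.07090894e-01] [[-0.3, -0.5], [0.9, -0.1], [0.1, -0.5], [0.0, 0.5], [2.9, 0.6], [-4.0, -0.6], [0.4, 1.4], [1.0, 1.5], [-0.0, -1.4], [-2.0, -0.3]]
plug [550.48418776 -24.25213613] [[1.1, 0.2], [-0.6, 1.5]]
tray [ 403.85728488 -240.53824911    6.2956263 ] [[-0.3, -0.6], [-0.1, 0.4], [0.2, 0.6], [0.2, -0.5]]
rec A [433.62664362 237.96862816 -74.76793373] [[-1.4, -0.7], [-0.3, 0.7], [1.2, -0.3], [0.4, -0.3], [0.3, 0.3]]
rec B [433.00329446 237.28704814 -56.07929156] [[-1.3, 0.2], [-6.4, -0.6], [1.6, -0.6], [0.7, -0.0], [0.9, 0.1]]
cap [370.81549088 191.77076511] [[-0.2, 0.0], [0.0, -0.2]]
bottle [603.7757895  314.98292737] [[0.6, 0.5], [-0.5, 0.0]]
drier [ 594.44133694 -328.32878233] [[-0.7, -0.4], [1.3, -2.3]]
```

```bash
cat > go.py <<'E'
# usage: go.py x y z yaw_deg lean_deg  -> rows' offset (m) and turn (deg) from present pose
import sys,numpy as np
from scipy.spatial.transform import Rotation as R
from rig import arm
s=arm.sense();x,y,z,a,l=map(float,sys.argv[1:6]);a,l=np.radians([a,l])
h=np.array([np.cos(a),np.sin(a),0]);k=np.array([0,0,1])
X=np.cos(l)*h+np.sin(l)*k;Z=np.sin(l)*h-np.cos(l)*k
T=R.from_matrix(np.c_[X,np.cross(Z,X),Z]);C=R.from_quat(s["ee_rot"])
d=C.inv().apply(np.array([x,y,z])-s["tool_pos"])
r=np.degrees((C.inv()*T).as_rotvec())
print("off",(d/1e3).round(4).tolist(),"turn",r.round(2).tolist(),"rows",max(np.linalg.norm(d)/62.5,np.linalg.norm(r)/10.7).round(1))
print("now",s["tool_pos"].round(1),"t",s["time_s"],"F",s["ft_force"].round(1),"op",round(s["opening"],2),"q",s["qpos"].round(2))
E
python3 go.py 550.5 -24.3 140 -6.1 20
```

```text
off [0.5202, -0.4928, 0.1014] turn [-4.07, 19.75, 22.58] rows 11.6
now [ 194.1 -646.1  240.7] t 0.15 F [-1.1  0.1 -0.2] op 1.0 q [ 1.25  0.47 -0.05  1.53  0.02  1.14 -0.08]
```

```bash
python3 -m pendant '{"gripper":[0.6,0.6,0.6,0.6,0.6,0.6,0.6,0.6,0.6,0.6,0.6,0.6,0.6,0.6,0.6,0.6,0.6,0.6],"offset":[[0.52,-0.493,0.101],[0.52,-0.493,0.101],[0.52,-0.493,0.101],[0.52,-0.493,0.101],[0.52,-0.493,0.101],[0.52,-0.493,0.101],[0.52,-0.493,0.101],[0.52,-0.493,0.101],[0.52,-0.493,0.101],[0.52,-0.493,0.101],[0.52,-0.493,0.101],[0.52,-0.493,0.101],[0.52,-0.493,0.101],[0.52,-0.493,0.101],[0.52,-0.493,0.101],[0.52,-0.493,0.101],[0.52,-0.493,0.101],[0.52,-0.493,0.101]],"turn":[[-4.1,19.8,22.6],[-4.1,19.8,22.6],[-4.1,19.8,22.6],[-4.1,19.8,22.6],[-4.1,19.8,22.6],[-4.1,19.8,22.6],[-4.1,19.8,22.6],[-4.1,19.8,22.6],[-4.1,19.8,22.6],[-4.1,19.8,22.6],[-4.1,19.8,22.6],[-4.1,19.8,22.6],[-4.1,19.8,22.6],[-4.1,19.8,22.6],[-4.1,19.8,22.6],[-4.1,19.8,22.6],[-4.1,19.8,22.6],[-4.1,19.8,22.6]]}'
python3 go.py 550.5 -24.3 32 -6.1 20
python3 - <<'E'
from rig import arm
import cv2,pickle
s=arm.sense();w=arm.get_image("wrist");pickle.dump((s,w),open("w1.pkl","wb"))
cv2.imwrite("pics/w1.png",cv2.convertScaleAbs(cv2.resize(w["frame"][...,::-1],(800,600),interpolation=cv2.INTER_CUBIC),alpha=1.5))
E
```

```text
time_s: 2.4
tool_pos: [550.4, -25.1, 140.7]
ee_rot: [0.983, -0.053, 0.174, 0.01]
ft_force: [0.1, 0.9, -0.6]
opening: 0.602
grasp_force: 0.0
off [-0.0373, -0.001, 0.1021] turn [0.12, -0.1, -0.03] rows 1.7
now [550.4 -25.1 140.7] t 2.4 F [ 0.1  0.9 -0.6] op 0.6 q [ 0.09  0.27 -0.18  2.16  0.3   0.38 -2.01]
```

View pics/w1.png

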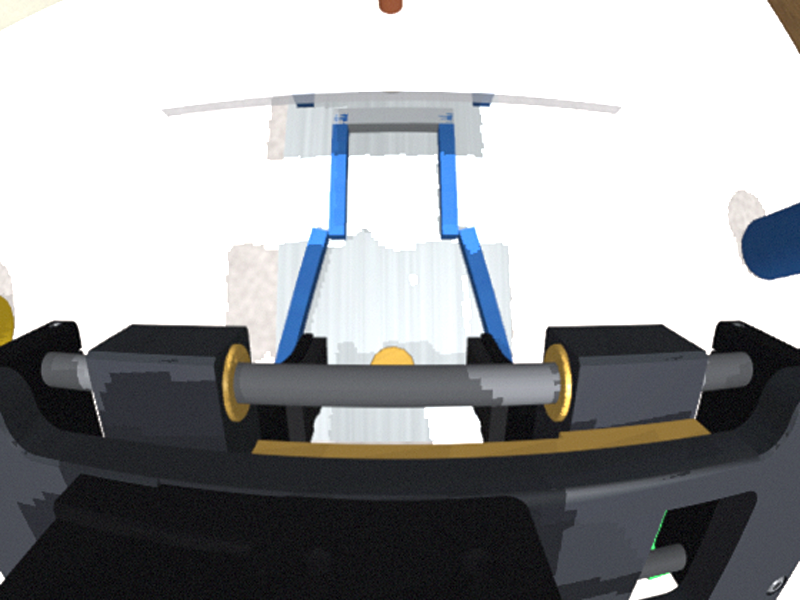

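The wrist view shows the plug at (392,360), midway between the fingers, and the lane centre at col ~393. That agrees with the fit, so I'll descend and grip.

```bash
python3 -m pendant '{"gripper":[0.6,0.6,0.6,0.6,0.6,0,0,0,0,0,0,0],"offset":[[-0.012,-0.001,0.034],[-0.024,-0.001,0.068],[-0.037,-0.001,0.1],[-0.037,-0.001,0.102],[-0.037,-0.001,0.102],[-0.037,-0.001,0.102],[-0.037,-0.001,0.102],[-0.037,-0.001,0.102],[-0.037,-0.001,0.102],[-0.037,-0.001,0.102],[-0.037,-0.001,0.102],[-0.037,-0.001,0.102]],"turn":[[0,0,0],[0,0,0],[0,0,0],[0,0,0],[0,0,0],[0,0,0],[0,0,0],[0,0,0],[0,0,0],[0,0,0],[0,0,0],[0,0,0]]}'
python3 go.py 545 -24.3 140 -6.1 20
```

```text
time_s: 3.95
tool_pos: [553.0, -24.4, 36.3]
ee_rot: [0.984, -0.052, 0.171, 0.01]
ft_force: [-2.1, 0.6, 6.2]
opening: 0.287
grasp_force: 30.0
off [0.0276, 0.001, -0.1003] turn [0.08, 0.23, 0.05] rows 1.7
now [553.  -24.4  36.3] t 3.95 F [-2.1  0.6  6.2] op 0.29 q [ 0.14  0.48 -0.25  2.21  0.96  0.21 -2.66]
```

Plug gripped (opening 0.287 → 25 mm ✓). q6 and q7 reached their range limits, so I'll lift and reduce the lean.

```bash
python3 -m pendant '{"gripper":[0,0,0,0,0,0],"offset":[[0.01,0,-0.04],[0.02,0,-0.08],[0.03,0,-0.11],[0.04,0,-0.13],[0.04,0,-0.13],[0.04,0,-0.13]],"turn":[[0,0,0],[0,0,0],[0,-5,0],[0,-10,0],[0,-15,0],[0,-15,0]]}'
python3 go.py 404 -240 160 0.7 0
```

```text
time_s: 4.7
tool_pos: [547.5, -24.1, 171.4]
ee_rot: [0.998, -0.054, 0.041, 0.003]
ft_force: [0.3, 0.4, -1.5]
opening: 0.292
grasp_force: 30.0
off [-0.12, 0.2301, 0.0017] turn [0.33, -4.75, -6.87] rows 4.2
now [547.5 -24.1 171.4] t 4.7 F [ 0.3  0.4 -1.5] op 0.29 q [ 0.55  0.4  -0.74  1.94  0.38  0.86 -2.06]
```

```bash
python3 -m pendant '{"gripper":[0,0,0,0,0,0,0,0,0,0],"offset":[[-0.03,0.057,0],[-0.06,0.115,0],[-0.09,0.172,0],[-0.12,0.23,0.002],[-0.12,0.23,0.002],[-0.12,0.23,0.002],[-0.12,0.23,0.002],[-0.12,0.23,0.002],[-0.12,0.23,0.002],[-0.12,0.23,0.002]],"turn":[[0,-1,-2],[0,-2.5,-4],[0,-3.5,-5],[0.3,-4.7,-6.9],[0.3,-4.7,-6.9],[0.3,-4.7,-6.9],[0.3,-4.7,-6.9],[0.3,-4.7,-6.9],[0.3,-4.7,-6.9],[0.3,-4.7,-6.9]]}'
python3 go.py 404 -240.5 34 0.7 0
```

```text
time_s: 5.95
tool_pos: [403.7, -239.3, 160.2]
ee_rot: [1.0, 0.008, -0.0, 0.001]
ft_force: [0.5, -1.0, 0.0]
opening: 0.288
grasp_force: 30.0
off [0.0003, 0.0011, 0.1262] turn [0.09, 0.0, 0.17] rows 2.0
now [ 403.7 -239.3  160.2] t 5.95 F [ 0.5 -1.   0. ] op 0.29 q [ 1.08  0.32 -0.75  2.06  0.29  0.86 -1.4 ]
```

```bash
python3 -m pendant '{"gripper":[0,0,0,0,0.42,0.42,0.42,0.42,0.42,0.42,0.42,0.42,0.42],"offset":[[0,0.001,0.05],[0,0.001,0.1],[0,0.001,0.12],[0,0.001,0.123],[0,0.001,0.123],[0,0.001,0.123],[0,0.001,0.123],[0,0.001,0.123],[0,0.001,0.08],[0,0.001,0.03],[0,0.001,-0.02],[0,0.001,-0.04],[0,0.001,-0.04]],"turn":[[0,0,0],[0,0,0],[0,0,0],[0,0,0],[0,0,0],[0,0,0],[0,0,0],[0,0,0],[0,0,0],[0,0,0],[0,0,0],[0,0,0],[0,0,0]]}'
python3 go.py 433.6 238 240 36.1 0
python3 - <<'E'
from rig import arm
import cv2
w=arm.get_image("wrist")["frame"][...,::-1]; t=arm.get_image("top")["frame"][...,::-1]
import numpy as np
o=np.hstack([cv2.resize(t[200:320,300:440],None,fx=3,fy=3),cv2.resize(w,(480,360))])[:, :800+100]
cv2.imwrite("pics/p1.png",cv2.resize(o,(800,320)))
E
```

```text
time_s: 7.58
tool_pos: [404.2, -241.1, 201.7]
ee_rot: [1.0, 0.007, 0.001, 0.002]
ft_force: [-0.1, 0.1, 0.3]
opening: 0.418
grasp_force: 0.0
off [0.0361, -0.4785, -0.0404] turn [0.29, -0.06, -35.32] rows 7.7
now [ 404.2 -241.1  201.7] t 7.575 F [-0.1  0.1  0.3] op 0.42 q [ 1.14  0.27 -0.8   2.02  0.24  0.95 -1.34]
```

View pics/p1.png

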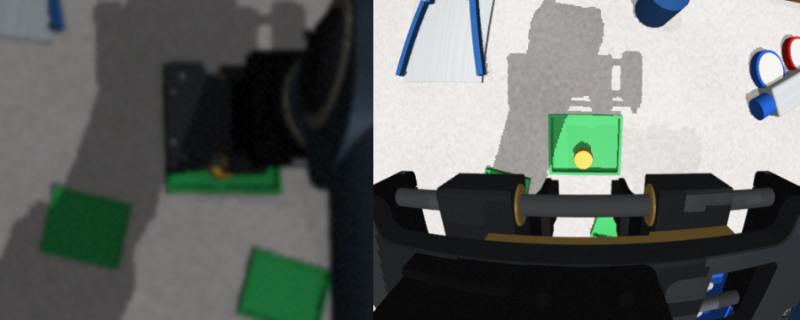

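The plug stands inside the tray (wrist view, right half, (583,158)). Next is the receiver.

```bash
python3 -m pendant '{"gripper":[1,1,1,1,1,1,1,1,1,1,1,1,1,1,1,1],"offset":[[0.02,-0.05,-0.01],[0.04,-0.1,-0.02],[0.06,-0.15,-0.03],[0.07,-0.2,-0.04],[0.08,-0.25,-0.04],[0.07,-0.3,-0.04],[0.06,-0.35,-0.04],[0.05,-0.4,-0.04],[0.036,-0.44,-0.04],[0.036,-0.478,-0.04],[0.036,-0.478,-0.04],[0.036,-0.478,-0.04],[0.036,-0.478,-0.04],[0.036,-0.478,-0.04],[0.036,-0.478,-0.04],[0.036,-0.478,-0.04]],"turn":[[0,0,-4],[0,0,-8],[0,0,-12],[0,0,-16],[0,0,-20],[0,0,-24],[0,0,-28],[0,0,-32],[0,0,-35.3],[0,0,-35.3],[0,0,-35.3],[0,0,-35.3],[0,0,-35.3],[0,0,-35.3],[0,0,-35.3],[0,0,-35.3]]}'
python3 go.py 433.6 238 64 36.1 0
```

```text
time_s: 9.68
tool_pos: [432.7, 237.6, 239.5]
ee_rot: [0.951, 0.31, -0.0, 0.001]
ft_force: [-1.0, 0.6, 0.7]
opening: 0.995
grasp_force: 0.0
off [0.0011, -0.0, 0.1755] turn [0.08, 0.05, -0.02] rows 2.8
now [432.7 237.6 239.5] t 9.675 F [-1.   0.6  0.7] op 1.0 q [ 0.3   0.35 -1.08  1.91  0.35  1.09 -1.87]
```

```bash
python3 -m pendant '{"gripper":[1,1,1,1,1,1,1,0,0,0,0,0,0,0],"offset":[[0.001,0,0.045],[0.001,0,0.09],[0.001,0,0.13],[0.001,0,0.155],[0.001,0,0.17],[0.001,0,0.175],[0.001,0,0.175],[0.001,0,0.175],[0.001,0,0.175],[0.001,0,0.175],[0.001,0,0.175],[0.001,0,0.175],[0.001,0,0.175],[0.001,0,0.175]],"turn":[[0,0,0],[0,0,0],[0,0,0],[0,0,0],[0,0,0],[0,0,0],[0,0,0],[0,0,0],[0,0,0],[0,0,0],[0,0,0],[0,0,0],[0,0,0],[0,0,0]]}'
python3 go.py 433.6 238 150 36.1 0
```

```text
time_s: 11.42
tool_pos: [433.5, 238.1, 64.5]
ee_rot: [0.951, 0.31, -0.0, 0.001]
ft_force: [0.6, -0.4, 0.9]
opening: 0.498
grasp_force: 30.0
off [-0.0001, 0.0003, -0.0855] turn [0.08, 0.06, 0.01] rows 1.4
now [433.5 238.1  64.5] t 11.425 F [ 0.6 -0.4  0.9] op 0.5 q [ 0.08  0.58 -0.87  2.08  0.64  0.77 -2.12]
```

```bash
python3 -m pendant '{"gripper":[0,0,0,0,0,0],"offset":[[0,0,-0.02],[0,0,-0.05],[0,0,-0.08],[0,0,-0.1],[0,0,-0.1],[0,0,-0.1]],"turn":[[0,0,0],[0,0,0],[0,0,0],[0,0,0],[0,0,0],[0,0,0]]}'
python3 go.py 541.9 -21.3 165 -6.1 0
```

```text
time_s: 12.18
tool_pos: [432.8, 237.5, 163.3]
ee_rot: [0.951, 0.31, -0.001, 0.001]
ft_force: [0.4, -0.8, -3.6]
opening: 0.502
grasp_force: 30.1
off [-0.0644, 0.2734, -0.0012] turn [0.13, 0.16, 42.2] rows 4.5
now [432.8 237.5 163.3] t 12.175 F [ 0.4 -0.8 -3.6] op 0.5 q [ 0.21  0.45 -1.    2.    0.47  0.95 -1.97]
```

```bash
python3 -m pendant '{"gripper":[0,0,0,0,0,0,0,0,0,0,0,0,0,0],"offset":[[-0.006,0.027,0],[-0.013,0.055,0],[-0.019,0.082,0],[-0.026,0.109,0],[-0.032,0.137,0],[-0.038,0.164,0],[-0.045,0.191,0],[-0.052,0.219,0],[-0.058,0.246,0],[-0.064,0.273,-0.001],[-0.064,0.273,-0.001],[-0.064,0.273,-0.001],[-0.064,0.273,-0.001],[-0.064,0.273,-0.001]],"turn":[[0,0,4],[0,0,8],[0,0,12],[0,0,17],[0,0,21],[0,0,25],[0,0,29],[0,0,34],[0,0,38],[0,0,42.2],[0,0,42.2],[0,0,42.2],[0,0,42.2],[0,0,42.2]]}'
python3 go.py 541.9 -21.3 74 -6.1 0
python3 - <<'E'
from rig import arm
import cv2,numpy as np
a=arm.get_image("side")["frame"][...,::-1]; w=arm.get_image("wrist")["frame"][...,::-1]; t=arm.get_image("top")["frame"][...,::-1]
o=np.zeros((600,800,3),np.uint8)
o[:330,:400]=cv2.resize(a[140:305,170:370],None,fx=2,fy=2,interpolation=cv2.INTER_CUBIC)
o[:300,400:]=cv2.resize(w,(400,300),interpolation=cv2.INTER_AREA)
o[330:600,:400]=cv2.resize(t[85:220,200:400],None,fx=2,fy=2)
cv2.imwrite("pics/r1.png",cv2.convertScaleAbs(o,alpha=1.4))
E
```

```text
time_s: 13.92
tool_pos: [542.4, -19.1, 165.9]
ee_rot: [0.999, -0.052, -0.0, 0.001]
ft_force: [0.5, -1.0, -3.5]
opening: 0.498
grasp_force: 30.1
off [-0.0002, 0.0022, 0.0919] turn [0.08, 0.01, 0.1] rows 1.5
now [542.4 -19.1 165.9] t 13.925 F [ 0.5 -1.  -3.5] op 0.5 q [ 0.56  0.45 -0.77  1.9   0.38  0.95 -2.07]
```

View pics/r1.png

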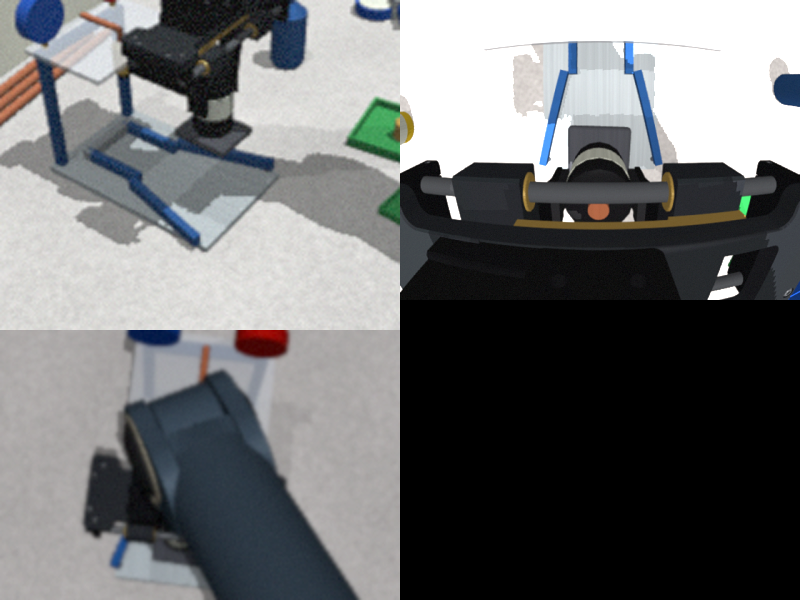

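The wrist view shows the foot square with the lane, centred at col ~600 against lane centre 601, and the side view shows the tool clear of the guard. I'll lower and release.

```bash
python3 -m pendant '{"gripper":[0,0,0,0,0,0,0],"offset":[[0,0.002,0.03],[0,0.002,0.06],[0,0.002,0.08],[0,0.002,0.088],[0,0.002,0.091],[0,0.002,0.092],[0,0.002,0.092]],"turn":[[0,0,0],[0,0,0],[0,0,0],[0,0,0],[0,0,0],[0,0,0],[0,0,0]]}'
```

```text
time_s: 14.95
tool_pos: [542.9, -22.0, 74.5]
ee_rot: [0.999, -0.053, 0.001, 0.001]
ft_force: [-0.6, -0.9, -2.7]
opening: 0.497
grasp_force: 30.1
```

```bash
python3 -m pendant '{"gripper":[0,0,0.7,0.7,0.85,0.85,0.85,0.85,0.85,0.85,0.85,0.85,0.85],"offset":[[0,0,0.001],[0,0,0.001],[0,0,0.001],[0,0,0.001],[0,0,0.001],[0,0,0.001],[0,0,-0.03],[0,0,-0.07],[0,0,-0.11],[0,0,-0.15],[0,0,-0.18],[0,0,-0.2],[0,0,-0.2]],"turn":[[0,0,0],[0,0,0],[0,0,0],[0,0,0],[0,0,0],[0,0,0],[0,0,0],[0,0,0],[0,0,0],[0,0,0],[0,0,0],[0,0,0],[0,0,0]]}'
python3 go.py 430 0 250 174 0
```

```text
time_s: 16.58
tool_pos: [543.2, -21.4, 275.2]
ee_rot: [0.999, -0.053, 0.002, 0.001]
ft_force: [-0.0, 0.3, -0.6]
opening: 0.854
grasp_force: 0.0
off [-0.1149, -0.0094, 0.0248] turn [-0.31, -0.15, 179.91] rows 16.8
now [543.2 -21.4 275.2] t 16.575 F [-0.   0.3 -0.6] op 0.85 q [ 0.63  0.33 -0.83  1.77  0.27  1.15 -1.96]
```

```bash
python3 -m pendant '{"gripper":[0,0,0,0,0,0,0,0,0,0,0,0,0,0,0,0,0,0,0,0],"offset":[[-0.02,0,0],[-0.04,0,0],[-0.06,0,0],[-0.07,0,0],[-0.08,0,0],[-0.08,0,0],[-0.08,0,0],[-0.08,0,0],[-0.08,0,0],[-0.08,0,0],[-0.08,0,0],[-0.08,0,0],[-0.08,0,0],[-0.08,0,0],[-0.08,0,0],[-0.08,0,0],[-0.08,0,0],[-0.08,0,0],[-0.08,0,0],[-0.08,0,0]],"turn":[[0,0,-10],[0,0,-20],[0,0,-30],[0,0,-40],[0,0,-50],[0,0,-60],[0,0,-70],[0,0,-80],[0,0,-90],[0,0,-100],[0,0,-110],[0,0,-120],[0,0,-130],[0,0,-140],[0,0,-150],[0,0,-160],[0,0,-170],[0,0,-178],[0,0,-179.9],[0,0,-179.9]]}'
sed -i 's/^h=np/f=-1 if len(sys.argv)>6 else 1\nh=np/; s/^T=R.*/T=R.from_matrix(np.c_[f*X,f*np.cross(Z,X),Z]);C=R.from_quat(s["ee_rot"])/' go.py
python3 go.py 465 -13 250 -6.1 20 flip
```

```text
time_s: 19.08
tool_pos: [462.5, -13.3, 273.3]
ee_rot: [0.055, 0.999, -0.001, -0.0]
ft_force: [-0.9, 0.5, 0.1]
opening: 0.008
grasp_force: 0.0
off [-0.0024, 0.0006, 0.0233] turn [-0.11, -20.05, -0.15] rows 1.9
now [462.5 -13.3 273.3] t 19.075 F [-0.9  0.5  0.1] op 0.01 q [ 1.07  0.36 -1.37  1.92  0.38  1.17  1.02]
```

```bash
python3 -m pendant '{"gripper":[0,0,0,0,0,0,0,0],"offset":[[0,0,0],[0,0,0],[0,0,0],[0,0,0],[0,0,0],[0,0,0],[0,0,0],[0,0,0]],"turn":[[0,-6,0],[0,-12,0],[0,-18,0],[0,-24,0],[0,-30,0],[0,-35,0],[0,-35,0],[0,-35,0]]}'
python3 go.py 465 -13 250 -6.1 45 flip
```

```text
time_s: 20.08
tool_pos: [463.5, -12.7, 274.3]
ee_rot: [0.051, 0.952, -0.017, 0.3]
ft_force: [0.4, -0.4, -0.2]
opening: 0.005
grasp_force: 0.0
off [0.0127, -0.0001, 0.0208] turn [-0.07, -10.01, 0.01] rows 0.9
now [463.5 -12.7 274.3] t 20.075 F [ 0.4 -0.4 -0.2] op 0.0 q [ 1.12 -0.24 -1.05  2.3  -0.42  0.37  1.83]
```

```bash
python3 go.py 477.3 -14.4 110 -6.1 30 flip
```

```text
off [0.0829, -0.0001, 0.1426] turn [-0.07, 4.99, -0.0] rows 2.6
now [463.5 -12.7 274.3] t 20.075 F [ 0.4 -0.4 -0.2] op 0.0 q [ 1.12 -0.24 -1.05  2.3  -0.42  0.37  1.83]
```

```bash
python3 -m pendant '{"gripper":[0,0,0,0,0,0,0,0],"offset":[[0.014,0,0.024],[0.028,0,0.048],[0.042,0,0.072],[0.056,0,0.096],[0.07,0,0.12],[0.083,0,0.143],[0.083,0,0.143],[0.083,0,0.143]],"turn":[[0,1,0],[0,2,0],[0,3,0],[0,4,0],[0,5,0],[0,5,0],[0,5,0],[0,5,0]]}'
python3 go.py 477.3 -14.4 56 -6.1 30 flip
```

```text
time_s: 21.08
tool_pos: [477.6, -18.4, 114.7]
ee_rot: [0.055, 0.964, -0.017, 0.259]
ft_force: [-0.2, -0.7, -0.5]
opening: 0.006
grasp_force: 0.0
off [0.0301, 0.0041, 0.0505] turn [-0.42, 0.07, -0.34] rows 0.9
now [477.6 -18.4 114.7] t 21.075 F [-0.2 -0.7 -0.5] op 0.01 q [ 0.64  0.3  -0.85  2.42  1.59  0.35 -0.17]
```

```bash
python3 -m pendant '{"gripper":[0,0,0,0,0,0],"offset":[[0.003,0.001,0.017],[0.006,0.002,0.034],[0.01,0.003,0.05],[0.018,0.004,0.057],[0.018,0.004,0.057],[0.018,0.004,0.057]],"turn":[[0,0,0],[0,0,0],[0,0,0],[0,0,0],[0,0,0],[0,0,0]]}'
python3 go.py 492.2 -16 56 -6.1 32 flip
python3 - <<'E'
from rig import arm
import cv2,numpy as np
a=arm.get_image("side")["frame"][...,::-1]; t=arm.get_image("top")["frame"][...,::-1]
o=np.zeros((600,800,3),np.uint8)
o[:600,:480]=cv2.resize(a[125:325,200:360],None,fx=3,fy=3,interpolation=cv2.INTER_CUBIC)
o[:480,480:]=cv2.resize(t[80:240,240:347],(320,480),interpolation=cv2.INTER_CUBIC)
cv2.imwrite("pics/r2.png",cv2.convertScaleAbs(o,alpha=1.4))
E
```

```text
time_s: 21.82
tool_pos: [489.6, -15.9, 57.0]
ee_rot: [0.055, 0.964, -0.017, 0.258]
ft_force: [1.1, -0.3, 0.9]
opening: 0.006
grasp_force: 0.0
off [-0.0017, 0.0002, 0.0022] turn [-0.41, -1.99, -0.27] rows 0.2
now [489.6 -15.9  57. ] t 21.825 F [ 1.1 -0.3  0.9] op 0.01 q [ 0.61  0.5  -0.87  2.43  1.92  0.52 -0.47]
```

View pics/r2.png

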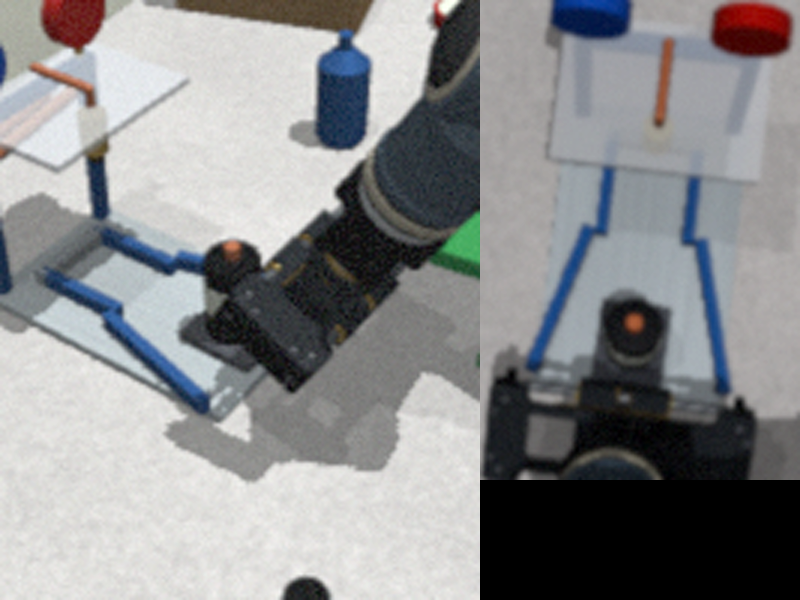

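The receiver stands upright and square in the mouth, and the closed fingers are behind it on the lane's centre line. I'll push, leaning back slightly more as it goes in.

```bash
python3 -m pendant '{"gripper":[0,0,0,0,0,0,0,0,0,0,0,0,0,0,0,0,0,0],"offset":[[-0.005,0,0.0029],[-0.01,0,0.0058],[-0.015,0,0.0087],[-0.02,0,0.0116],[-0.025,0,0.0145],[-0.03,0,0.0174],[-0.035,0,0.0203],[-0.04,0,0.0232],[-0.045,0,0.0261],[-0.05,0,0.029],[-0.055,0,0.0319],[-0.06,0,0.0348],[-0.065,0,0.0377],[-0.07,0,0.0406],[-0.075,0,0.0435],[-0.08,0,0.0464],[-0.085,0,0.0493],[-0.085,0,0.0493]],"turn":[[0,0,0],[0,0,0],[0,-0.5,0],[0,-1,0],[0,-1.5,0],[0,-2,0],[0,-2.5,0],[0,-3,0],[0,-3.5,0],[0,-4,0],[0,-4.5,0],[0,-5,0],[0,-5,0],[0,-5,0],[0,-5,0],[0,-5,0],[0,-5,0],[0,-5,0]]}'
python3 go.py 630.4 -30.8 56 -6.1 35 flip
python3 - <<'E'
from rig import arm
import cv2,numpy as np
a=arm.get_image("side")["frame"][...,::-1]; t=arm.get_image("top")["frame"][...,::-1]
o=np.zeros((600,800,3),np.uint8)
o[:600,:480]=cv2.resize(a[110:310,190:350],None,fx=3,fy=3,interpolation=cv2.INTER_CUBIC)
o[:480,480:]=cv2.resize(t[80:240,240:347],(320,480),interpolation=cv2.INTER_CUBIC)
cv2.imwrite("pics/r3.png",cv2.convertScaleAbs(o,alpha=1.4))
E
```

```text
time_s: 24.18
tool_pos: [587.1, -26.8, 56.7]
ee_rot: [0.053, 0.952, -0.019, 0.3]
ft_force: [-1.2, 0.2, -0.3]
opening: 0.006
grasp_force: 0.0
off [-0.0352, 0.0009, 0.0255] turn [-0.45, 0.01, -0.14] rows 0.7
now [587.1 -26.8  56.7] t 24.175 F [-1.2  0.2 -0.3] op 0.01 q [ 0.58  0.61 -0.82  2.27  2.01  0.56 -0.44]
```

View pics/r3.png

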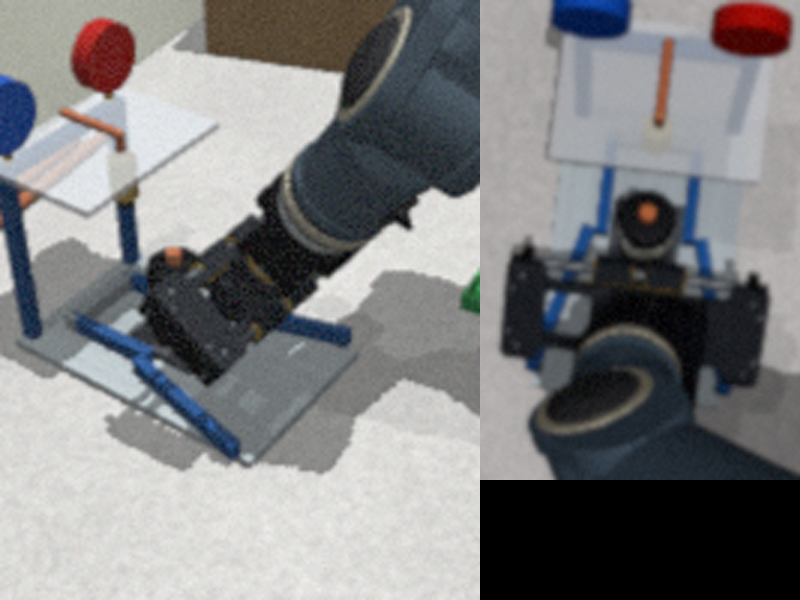

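The receiver is entering the parallel section, centred (stub col 648, rails 610/690), and the hand is clear of the guard. I'll keep pushing in smaller steps.

```bash
python3 -m pendant '{"gripper":[0,0,0,0,0,0,0,0,0,0,0,0],"offset":[[-0.003,0,0.0021],[-0.006,0,0.0042],[-0.009,0,0.0063],[-0.012,0,0.0084],[-0.015,0,0.0105],[-0.018,0,0.0126],[-0.021,0,0.0147],[-0.024,0,0.0168],[-0.027,0,0.0189],[-0.03,0,0.021],[-0.032,0,0.0224],[-0.032,0,0.0224]],"turn":[[0,0,0],[0,0,0],[0,0,0],[0,0,0],[0,0,0],[0,0,0],[0,0,0],[0,0,0],[0,0,0],[0,0,0],[0,0,0],[0,0,0]]}'
python3 go.py 630.4 -30.8 56 -6.1 35 flip
```

```text
time_s: 25.78
tool_pos: [625.3, -31.2, 56.3]
ee_rot: [0.053, 0.952, -0.019, 0.3]
ft_force: [0.3, 0.2, 0.4]
opening: 0.008
grasp_force: 0.5
off [-0.0039, 0.0009, 0.0031] turn [-0.43, -0.04, -0.14] rows 0.1
now [625.3 -31.2  56.3] t 25.775 F [0.3 0.2 0.4] op 0.01 q [ 0.55  0.64 -0.78  2.19  1.95  0.53 -0.35]
```

```bash
python3 -m pendant '{"gripper":[0,0,0,0,0],"offset":[[-0.0015,0,0.001],[-0.003,0,0.0021],[-0.004,0,0.0028],[-0.005,0,0.0035],[-0.005,0,0.0035]],"turn":[[0,0,0],[0,0,0],[0,0,0],[0,0,0],[0,0,0]]}'
```

```text
time_s: 26.4
tool_pos: [631.2, -31.8, 56.2]
ee_rot: [0.053, 0.952, -0.019, 0.3]
ft_force: [-2.0, -0.0, 0.9]
opening: 0.002
grasp_force: 1.0
```

```bash
python3 -m pendant '{"gripper":[0,0,0,0],"offset":[[-0.0008,0,0.0006],[-0.0016,0,0.0011],[-0.0016,0,0.0011],[-0.0016,0,0.0011]],"turn":[[0,0,0],[0,0,0],[0,0,0],[0,0,0]]}'
```

```text
time_s: 26.9
tool_pos: [631.9, -31.9, 55.9]
ee_rot: [0.053, 0.953, -0.019, 0.299]
ft_force: [-6.5, -0.2, 4.2]
opening: 0.007
grasp_force: 3.5
```

```bash
python3 -m pendant '{"gripper":[0,0,0,0],"offset":[[-0.0008,0,0.0006],[-0.0016,0,0.0011],[-0.0025,0,0.0017],[-0.0025,0,0.0017]],"turn":[[0,0,0],[0,0,0],[0,0,0],[0,0,0]]}'
python3 - <<'E'
from rig import arm
import cv2,numpy as np
a=arm.get_image("side")["frame"][...,::-1]; t=arm.get_image("top")["frame"][...,::-1]
cv2.imwrite("pics/s4raw.png",a);cv2.imwrite("pics/t4raw.png",t)
o=np.zeros((600,800,3),np.uint8)
o[:450,:400]=cv2.resize(a[145:235,200:280],(400,450),interpolation=cv2.INTER_CUBIC)
o[:500,400:]=cv2.resize(t[85:185,260:340],(400,500),interpolation=cv2.INTER_CUBIC)
cv2.imwrite("pics/r4.png",cv2.convertScaleAbs(o,alpha=1.4))
E
```

```text
time_s: 27.4
tool_pos: [632.5, -32.1, 55.0]
ee_rot: [0.053, 0.953, -0.019, 0.297]
ft_force: [-17.3, -0.7, 11.1]
opening: 0.006
grasp_force: 8.1
```

View pics/r4.png

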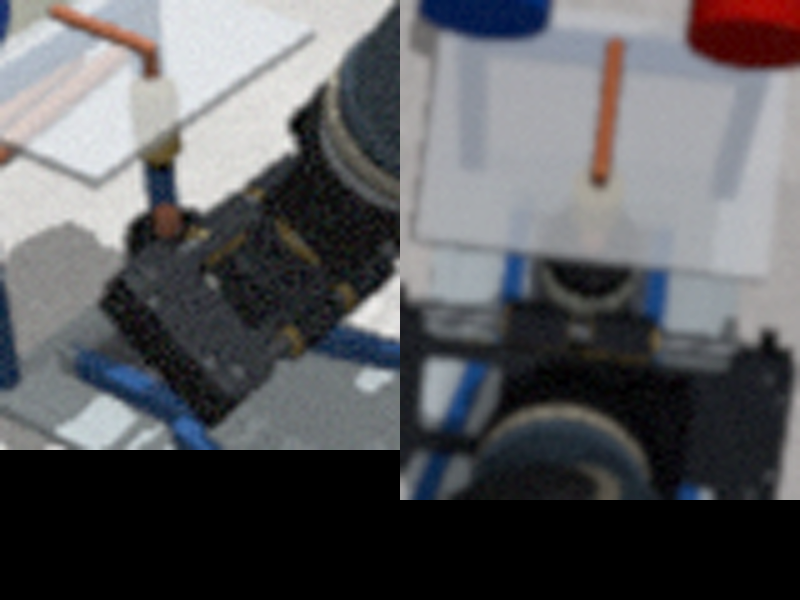

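The force rose to 17 N and the tool stopped at about the predicted home position, with the stub near (167,215) in the side crop. I'll draw back along the lane and check.

```bash
python3 -m pendant '{"gripper":[0,0,0,0,0,0,0,0,0,0,0,0],"offset":[[0.003,0,-0.002],[0.008,0,-0.0056],[0.02,0,-0.014],[0.035,0,-0.0245],[0.055,0,-0.0385],[0.075,0,-0.0525],[0.095,0,-0.0665],[0.115,0,-0.0805],[0.115,0,-0.11],[0.115,0,-0.14],[0.115,0,-0.14],[0.115,0,-0.14]],"turn":[[0,0,0],[0,0,0],[0,0,0],[0,0,0],[0,0,0],[0,0,0],[0,0,0],[0,0,0],[0,0,0],[0,0,0],[0,0,0],[0,0,0]]}'
python3 - <<'E'
from rig import arm
from h import *
import cv2
a=arm.get_image("side")["frame"][...,::-1]; t=arm.get_image("top")["frame"][...,::-1]
p=[671.2,-35.2,-.107]
print("stub home side",proj("side",W(p,[(0,0,101)])),"top",proj("top",W(p,[(0,0,101)])))
o=np.zeros((600,800,3),np.uint8)
o[:450,:400]=cv2.resize(a[145:235,200:280],(400,450),interpolation=cv2.INTER_CUBIC)
o[:500,400:]=cv2.resize(t[85:185,260:340],(400,500),interpolation=cv2.INTER_CUBIC)
o[450:,:200]=cv2.resize(t[225:285,350:430],(200,150))
o[450:,200:400]=cv2.resize(a[180:240,340:420],(200,150))
cv2.imwrite("pics/r5.png",cv2.convertScaleAbs(o,alpha=1.5))
E
```

```text
time_s: 29.0
tool_pos: [479.7, -12.1, 111.9]
ee_rot: [0.053, 0.954, -0.02, 0.293]
ft_force: [0.1, 0.1, 0.3]
opening: 0.009
grasp_force: 0.0
stub home side [[232.40344574 187.16316915]] top [[297.90751895 131.12233874]]
```

View pics/r5.png

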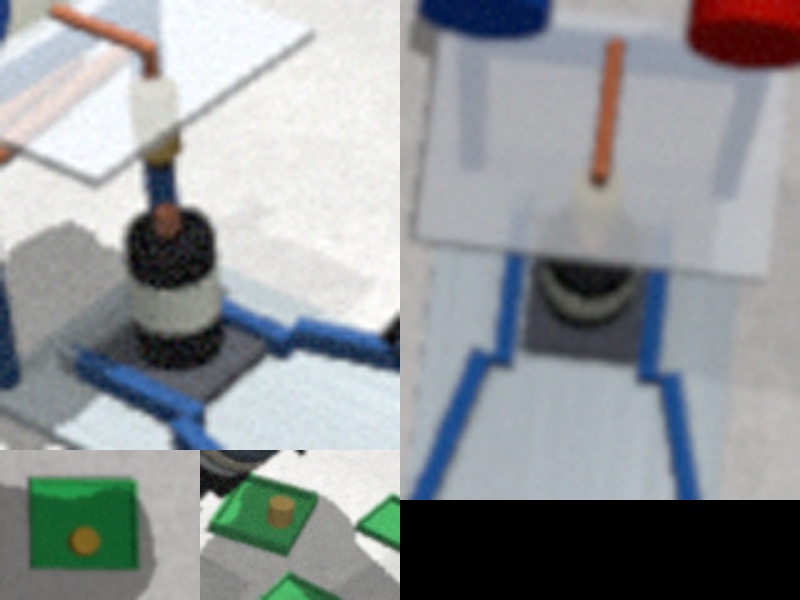

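Run:
```python
from h import *
p=[671.2,-35.2,-.107]
q=proj("top",W(p,[(-34,28,18),(-34,-28,18),(-40,35,22),(-40,-35,22)]));print(((q+.5-[260,85])*5+[400,0]).round(0))
q=proj("side",W(p,[(-34,28,18),(-34,-28,18),(0,0,101),(-10,0,101)]));print(((q+.5-[200,145])*5).round(0))
```

```text
[[519. 347.]
 [634. 361.]
 [503. 355.]
 [648. 372.]]
[[195. 405.]
 [267. 345.]
 [165. 213.]
 [181. 220.]]
```

```bash
python3 -c "
from rig import arm
print(arm.sign_off())"
```

```text
the job is handed in; nothing more can be done
None
```

The job is handed in at about 29 s of the 72 s allowed: the plug stands released in the green tray, the receiver is centred in the nest against the end stop to within about 1–2 mm by the cameras, and the tool is drawn back touching nothing; sign-off gave no verdict.

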